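# Drive a stuck D cell out of a battery housing

### The arm

A 6-joint arm with a two-finger parallel gripper is mounted at the origin on the work surface. World frame = base frame: x ahead of the robot, y to its left, z up, the work surface at z = 0. Lengths are in m, angles in rad, forces in N, time in s.
With the tool pointing down it reaches from about 0.3 to 0.775 m from the base axis. Payload 14.6 kg.
Tool frame: the origin (TCP) lies on the mounting face of the last link; the fingertips stand 173 mm ahead of it and the grasp point (between the pads) lies 155 mm ahead of it (arm.nose_length is the distance from the TCP to the fingertips, in m); z points along the fingers, y is the line along which they close (so a half turn about z gives the same grasp; the last joint's range is limited). The gripper opens to 85 mm and grips with 20 to 120 N. Pads are 22 mm wide; open, the fingers measure 114 mm over their backs; the gripper's body (76 mm by 85 mm) begins 54 mm behind the grasp point. The pads swing forward as they close: fully open they stand 13 mm farther back than shut.
Start: joints at [-1.254, 0.3, 1.521, -0, 1.321, -0.067], TCP at [0.206, -0.51, 0.405] pointing down, gripper open.
Joint ranges: [-3.03, 3.03], [-0.79, 2.21], [0.23, 2.52], [-1.04, 4.18], [0, 3.07], [-2.55, 2.55]. Speed limits (rad/s): [2.22, 2.22, 2.57, 3.14, 3.14, 3.14].

### API

Orientations are given as a rotation vector (axis times angle).
In Python, from bench import arm gives the robot as it stands.
- The arm moves only by the tool apply_moves, never from a script. Its argument "increments" is a list of rows, each a list of 7 numbers: the turn, a rotation vector about the tool's x, y, z in degrees, then the shift along the tool's x, y, z in mm, then the closure, from 0 (fully open) to 1 (shut). In form: [[wx, wy, wz, x, y, z, claw], ...]. A call has 1 to 12 rows; each row shifts and turns the commanded pose from where the row before left it, along the tool's axes as they then stand; what a row does not reach is not made up. A row lasts 1/12 s, in which the tool goes at most 41.7 mm and 7.16 degrees, less where a joint would pass 70% of its speed; a pose out of reach is approached as far as the arm can. A call is refused whole if a number of a shift passes 41.7 or a number of a turn 7.16, either way. A call with a gripper value outside its range is refused whole. The fingers move at their own pace and stop on an object; the grip force is fixed at half the most. Time passes only in rows, so rows that do not move let the fingers close. It gives the time, the measured TCP pose, the force, the opening and the grip force at its end, in the units of the state.
- arm.observe(): the state, without advancing time (a new reading comes with each control period).
- arm.grab_frame(name): name is "scene" or "top" or "wrist"; returns the picture (400x640x3 uint8, blue, green, red); there is no depth.
- arm.calibration(name): a dict with "fx", "fy", "cx", "cy" (pixels), "camera_from_world" (4x4, takes a point from world to camera coordinates). Camera axes: x right, y up, looking along -z (the intrinsics and any distortion apply to the point x, -y, -z); pixel columns grow to the right and rows downward; lengths in m; the calibration is good to about 2 mm. A picture is of the moment at which its call begins: read the wrist's pose just before it. calibration takes no time and is no camera call; for the wrist camera it gives the pose at the moment of the call.
- arm.sign_off(): hands the job in; it is judged then, once.
Trained networks look in the newest picture that a camera, given by its name, has taken for a name from the list of things; names that differ only in an ending like _2 or _b are one class to them, and where a whole thing is asked for, a point or a joint stands for the part that bears it (a point fixed in the world has none). Each returns a list of dicts, best first, with "confidence" (0 to 1); they miss things now and then, are a little off and sometimes report something else, mostly with a low value. They report only what shows in the picture. A call takes as long as a camera call. They do not tell look-alikes from the thing itself.
- arm.masks_of(name, camera): "pixels" (400x640 bool, what is visible of it) and "xy" ([column, row] in pixels, amid what is visible of it).
The state is a dict: "time": time; "qpos": joint angles; "joint_vel": joint speeds; "joint_torque": joint torques, N m; "position": TCP position; "ee_rot": TCP orientation; "force": force on the tool from outside, world axes, zero at the start; "ft_torque": the same for the moment, N m; "gripper_width": opening from 0.0 (shut) to 1.0 (fully open); "grip_force": force on a finger pad.
Only numpy, scipy, OpenCV 4.12 (cv2) and the standard library are available. Lean on these libraries where they do the work, as an engineer would, in place of code of your own. Each camera call takes 0.05 s, during which the arm holds its last target. There are 200 camera calls.

### The job

A dead battery cell is jammed in the bore of the battery housing. Take the wooden drift from its rest, push it through the small opening of the bore to drive the cell right out onto the cradle on the other side, and lay the drift back in its rest the way it lay. Then lay the dead cell flat in the tray, leaving the two fresh cells and the jar as they stand.

Things in the scene. Friction and masses are not known exactly. Their poses are not given: they have to be found in the camera images.
- housing: Fixed aluminium block, 90 mm long (its x), 70 mm wide, from 45 to 115 mm above the bench, on a pedestal and a steel base plate 10 mm thick (x = -52 to 163 mm, 84 mm wide). A level bore runs along x, its axis 80 mm above the bench, y = 0. Origin: on the bench under the block's middle; z up; x points the way the cell must be driven. Entry face x = -45 mm, exit face x = +45 mm.
- bore_entry (a point): Centre of the entry opening, in the entry face, 80 mm above the bench; axes as the housing's. A lip 8 mm thick leaves a round hole 28 mm in diameter, too small for the cell; behind it the bore is 41 mm wide.
- bore_exit (a point): Centre of the bore in the exit face, 90 mm from the entry; axes as the housing's. A spring shoe in the bore's roof (housing x = -25 to +15 mm, at most 1.5 mm below the cell's top) jams the cell: 8 to 20 N are needed to push it until its back end has passed x = +15 mm; then it slides easily. It must come wholly out past the exit face.
- cradle_mid (a point): On the bore axis, 100 mm along x from the block's middle, over the open cradle: two guide strips go on from the bore to an end stop at housing x = 150 mm (its top 3 mm above the axis). They carry the cell level at bore height, so it neither drops nor rolls. Strips and beam lie within 15 mm either side of the axis and at least 10 mm below it: the cell's sides are free to grip.
- dead_cell: The jammed D-size battery cell: grey cylinder with a steel band, 34 mm in diameter, 60 mm long, about 0.14 kg. Origin: its centre; x along its axis, at the start in the driving direction (the cell may roll about it). At the start it lies wholly inside the bore, its centre -4 to +4 mm from the middle of the block.
- drift: Loose wooden drift, about 0.1 kg: a square handle 26 x 26 mm, 100 mm long (x = -55 to +45 mm) and a round rod 18 mm in diameter, 110 mm long (x = +45 to +155 mm), on one axis. Origin: on that axis in the handle, where it is well gripped; x points to the rod's tip. It starts in the rest, level, 40 mm above the bench.
- drift_tip (a point): Centre of the free end of the drift's rod, 155 mm from the drift's origin.
- drift_rest: Fixed plywood rest: board 200 x 60 x 10 mm with two open-topped saddles with flared cheeks, for the handle's tail (x = -52 to -36 mm) and for the rod (x = 103 to 117 mm), up to 50 mm above the bench; between them the handle is free. Origin: on the bench below the drift. The drift lies right with its origin 40 mm above this origin and its x axis along this x axis.
- tray: Fixed open black tray, 160 (its x) x 130 (its y) mm outside, 35 mm high, walls and floor 4 mm. Origin: on the bench under its centre.
- fresh_cell0: Fresh D cell standing upright on the bench, 34 mm in diameter, 60 mm high; leave it. Origin: centre of its underside.
- fresh_cell1: The other fresh D cell, alike; leave it. Origin: centre of its underside.
- jar: Amber jar with black cap, 60 mm in diameter, 75 mm high; leave it. Origin: centre of its underside.
Things that resemble listed ones, but are neither listed nor needed, are in the scene too. Of the things that look like the drift_rest, the middle-sized one is meant. Of the things shaped like the drift, the wooden one is meant.

How it is judged:
By the outcome, as a careful person would: the job done as asked, in the order asked, and still so for the second after the job is handed in, with the robot touching nothing.
It also fails if it takes over 54 s, if anything falls off the work surface, if the arm or the gripper's body presses on something with over 40 N, if the wrist force passes 120 N, or if a joint passes its speed limit or range.

## Working session

There is one attempt and no reset: what is moved stays moved. The work goes in short steps, Python scripts to look and compute and a tool call to move; the robot and the scene stay as the last step left them, time stands still between calls to the robot, and variables do not carry over. Pictures are saved under pics/ and viewed, at most 10 in all, crops included, and the job is handed in when it is done.

Besides the shell and the picture viewer there is one more tool, called after ">>>" by a JSON object that holds its "api" and its "payload", one argument or row to a line. apply_moves: Moves the arm, as the interface text tells. Its arguments: {"type":"object","properties":{"increments":{"type":"array","items":{"type":"array","items":{"type":"number"}}}},"required":["increments"]}

```bash
mkdir -p pics; ls; python3 - <<'E'
from bench import arm
import cv2, numpy as np
s=arm.observe();print({k:np.round(v,3) for k,v in s.items()}, arm.nose_length)
for n in("scene","top"):
    cv2.imwrite(f"pics/{n}0.png",arm.grab_frame(n))
    c=arm.calibration(n);print(n,{k:np.round(v,4).tolist() for k,v in c.items()})
E
```

```text
pics
{'time': np.float64(0.0), 'qpos': array([-1.254,  0.3  ,  1.522, -0.   ,  1.321, -0.067]), 'joint_vel': array([-0.002, -0.002,  0.001, -0.001,  0.002,  0.   ]), 'joint_torque': array([-0.0000e+00, -5.4350e+01, -3.6179e+01, -0.0000e+00,  4.0000e-03,
        0.0000e+00]), 'position': array([ 0.206, -0.51 ,  0.404]), 'ee_rot': array([-3.083, -0.599,  0.   ]), 'force': array([-0.277, -0.491, -0.145]), 'ft_torque': array([ 0.011,  0.022, -0.024]), 'grip_force': np.float64(0.0), 'gripper_width': np.float64(1.001)} 0.1734
scene {'fx': 390.2262, 'fy': 390.2262, 'cx': 323.5454, 'cy': 194.5858, 'camera_from_world': [[-0.4477, 0.8939, 0.0216, 0.3362], [-0.6042, -0.3202, 0.7297, 0.2167], [0.6592, 0.3136, 0.6835, -1.4826], [0.0, 0.0, 0.0, 1.0]]}
top {'fx': 511.1742, 'fy': 511.1742, 'cx': 320.3391, 'cy': 197.8037, 'camera_from_world': [[0.0129, -0.9999, -0.0099, -0.1101], [0.9852, 0.011, 0.1713, -0.5299], [-0.1711, -0.0119, 0.9852, -1.5133], [0.0, 0.0, 0.0, 1.0]]}
```

View pics/scene0.png

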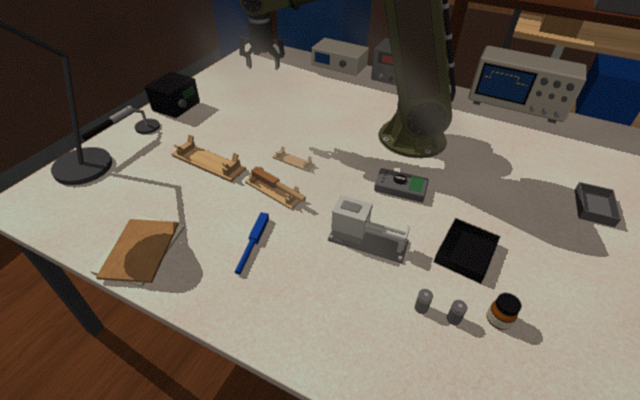

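View pics/top0.png

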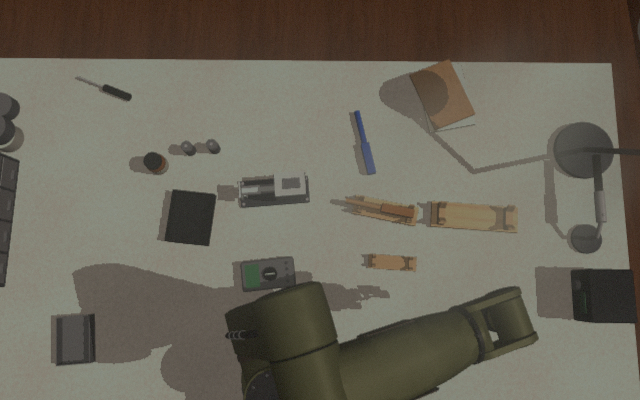

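Both views are clear. The wooden drift lies in the middle rest at about (380,208) in the top view, tip to the left. The housing is at (274,190) with the cradle to the left, the tray at (190,217), the fresh cells at (188,148) and (213,146), and the jar at (154,162). I'll fit the shapes to the masks.

```bash
cat > h.py <<'E'
from bench import arm
import cv2, numpy as np
from scipy.optimize import minimize
from scipy.spatial.transform import Rotation as R
def box(x0,x1,y0,y1,z0,z1): return np.array([[x,y,z] for x in(x0,x1) for y in(y0,y1) for z in(z0,z1)])/1e3
def cylx(x0,x1,r,z):
    a=np.linspace(0,2*np.pi,24); return np.array([[x,r*np.cos(t),z+r*np.sin(t)] for x in(x0,x1) for t in a])/1e3
def cylz(r,h): return cylx(0,h,r,0)[:,[1,2,0]]
M={'housing':[box(-52,163,-42,42,0,10),box(-45,45,-35,35,45,115),box(-45,45,-20,20,10,45),box(45,150,-15,15,50,68)],
'drift':[box(-55,45,-13,13,27,53),cylx(45,155,9,40)],
'rest':[box(-70,130,-30,30,0,10)],
'tray':[box(-80,80,-65,65,0,35)],
'cell':[cylz(17,60)],'jar':[cylz(30,75)]}
def proj(P,c):
    T=c['camera_from_world'];q=P@T[:3,:3].T+T[:3,3]
    return np.c_[c['fx']*q[:,0]/-q[:,2]+c['cx'],-c['fy']*q[:,1]/-q[:,2]+c['cy']]
def ray(uv,c,z):
    T=np.array(c['camera_from_world']);d=np.array([(uv[0]-c['cx'])/c['fx'],-(uv[1]-c['cy'])/c['fy'],-1])@T[:3,:3]
    o=-T[:3,:3].T@T[:3,3];return o+d*(z-o[2])/d[2]
def place(P,p): # p = x,y,yaw
    c,s=np.cos(p[2]),np.sin(p[2]);return P@np.array([[c,s,0],[-s,c,0],[0,0,1]])+[p[0],p[1],0]
def render(parts,p,c,sc=4):
    im=np.zeros((400*2,640*2),np.uint8)
    for P in parts:
        h=cv2.convexHull((proj(place(P,p),c)*2+.5).astype(np.float32))
        cv2.fillConvexPoly(im,np.round(h*16).astype(np.int32),255,cv2.LINE_AA,4)
    return cv2.resize(im,(640,400),interpolation=cv2.INTER_AREA)/255.
def fit(parts,p0,views,yaw=True): # views: list of (mask,calib)
    def f(v):
        p=np.array([v[0],v[1],v[2] if yaw else 0]);e=0
        for m,c in views:
            r=render(parts,p,c);e+=1-np.minimum(r,m).sum()/np.maximum(r,m).sum()
        return e/len(views)
    p0=np.array(p0,float);S=np.vstack([p0,p0+[.02,0,0],p0+[0,.02,0],p0+[0,0,.15]])
    for k in range(2):
        r=minimize(f,p0,method='Nelder-Mead',options=dict(initial_simplex=S,xatol=1e-4,fatol=1e-5));p0=r.x;S=np.vstack([p0,p0+[.005,0,0],p0+[0,.005,0],p0+[0,0,.04]])
    return r.x,r.fun
E
python3 - <<'E'
from h import *
C={n:arm.calibration(n) for n in('scene','top')}
for n in C: arm.grab_frame(n)
for nm in('housing','drift','drift_rest','tray','fresh_cell0','jar'):
    for n in C:
        for d in arm.masks_of(nm,n):
            print(nm,n,round(d['confidence'],2),np.round(d['xy']),d['pixels'].sum(),np.round(ray(d['xy'],C[n],.03),3)[:2])
            np.save(f"/tmp/{nm}_{n}_{int(d['xy'][0])}.npy",d['pixels'])
E
```

```text
housing scene 0.96 [363. 234.] 3113 [0.56  0.027]
housing top 0.61 [278. 190.] 1990 [0.557 0.026]
drift scene 0.85 [254. 236.] 554 [ 0.71  -0.236]
drift scene 0.58 [272. 185.] 459 [ 0.505 -0.303]
drift top 0.98 [367. 148.] 417 [ 0.694 -0.247]
drift top 0.65 [386. 205.] 588 [ 0.513 -0.304]
drift_rest scene 0.96 [292. 158.] 407 [ 0.355 -0.318]
drift_rest scene 0.88 [274. 194.] 613 [ 0.538 -0.276]
drift_rest scene 0.6 [210. 162.] 1421 [ 0.504 -0.549]
drift_rest scene 0.47 [422. 301.] 347 [0.693 0.233]
drift_rest top 0.97 [474. 216.] 2216 [ 0.482 -0.573]
drift_rest top 0.91 [380. 209.] 627 [ 0.5   -0.285]
drift_rest top 0.85 [390. 261.] 762 [ 0.344 -0.314]
tray top 0.75 [190. 216.] 2304 [0.473 0.295]
fresh_cell0 scene 0.89 [457. 312.] 387 [0.682 0.314]
fresh_cell0 scene 0.52 [423. 301.] 347 [0.692 0.235]
fresh_cell0 top 0.65 [188. 146.] 164 [0.694 0.313]
fresh_cell0 top 0.42 [216. 146.] 148 [0.695 0.225]
jar scene 0.6 [505. 310.] 961 [0.625 0.415]
jar top 0.66 [155. 163.] 433 [0.638 0.415]
```

```bash
python3 - <<'E'
from h import *
C={n:arm.calibration(n) for n in('scene','top')}
def L(nm,n,u): return np.load(f"/tmp/{nm}_{n}_{u}.npy").astype(float),C[n]
import glob
def find(nm,n,u): 
    f=min(glob.glob(f"/tmp/{nm}_{n}_*.npy"),key=lambda s:abs(int(s.split('_')[-1][:-4])-u));return np.load(f).astype(float),C[n]
def go(nm,m,p0,us,ut,yaw=True):
    V=([find(nm,'scene',us)] if us else [])+([find(nm,'top',ut)] if ut else [])
    for v in [V]+([[x] for x in V] if len(V)>1 else []):
        r,e=fit(M[m],p0,v,yaw);print(nm,np.round(r[:2]*1e3,1),'yaw',round(np.degrees(r[2]),1),'loss',round(e,3))
go('housing','housing',[.55,.0,1.57],363,278)
go('drift','drift',[.49,-.33,1.5],272,386)
go('tray','tray',[.47,.295,1.5],None,190)
go('fresh_cell0','cell',[.69,.31,0],457,188,False)
go('fresh_cell0','cell',[.69,.23,0],423,216,False)
go('jar','jar',[.63,.41,0],505,155,False)
E
```

```text
housing [561.6 -13.1] yaw 95.5 loss 0.063
housing [558.6 -14. ] yaw 95.5 loss 0.05
housing [563.3 -12.6] yaw 95.5 loss 0.056
drift [ 497.1 -332.4] yaw 79.6 loss 0.165
drift [ 492.4 -332.4] yaw 77.9 loss 0.186
drift [ 497.6 -332.5] yaw 79.6 loss 0.113
tray [470.3 294.8] yaw 100.7 loss 0.263
fresh_cell0 [687.1 312.8] yaw 3.7 loss 0.133
fresh_cell0 [682.8 313.3] yaw 5.8 loss 0.065
fresh_cell0 [688.6 313.3] yaw 5.1 loss 0.106
fresh_cell0 [693.6 235.2] yaw -0.2 loss 0.132
fresh_cell0 [691.2 235.1] yaw 1.6 loss 0.088
fresh_cell0 [695.8 236.1] yaw -2.6 loss 0.156
jar [637.1 408.1] yaw 1.7 loss 0.126
jar [633.4 409.5] yaw 2.6 loss 0.122
jar [636.2 406.6] yaw 5.6 loss 0.128
```

```bash
cat >> h.py <<'E'
def Rt(yaw): # tool down, tool x at world yaw (deg)
    return R.from_euler('z',yaw,degrees=True)*R.from_euler('x',180,degrees=True)
def plan(pos,yaw,step=38.,tstep=6.5,n=None):
    s=arm.observe();p0=np.array(s['position']);r0=R.from_rotvec(s['ee_rot']);r1=Rt(yaw)
    d=(r0.inv()*r1).as_rotvec(degrees=True);pos=np.array(pos)
    n=n or int(np.ceil(max(np.linalg.norm(pos-p0)*1e3/step,np.abs(d).max()/tstep,1)))
    print('n',n,'turn tot',np.round(d,1),'shift tot',np.round(r0.inv().apply(pos-p0)*1e3,1))
    for i in range(n):
        ra=r0*R.from_rotvec(d*i/n,degrees=True)
        print([*np.round(d/n,1).tolist(),*np.round(ra.inv().apply(pos-p0)*1e3/n,1).tolist()])
def st():
    s=arm.observe();r=R.from_rotvec(s['ee_rot']).as_matrix()
    print('t',round(s['time'],2),'pos',np.round(np.array(s['position'])*1e3,1),'yaw',round(np.degrees(np.arctan2(r[1,0],r[0,0])),2),'tilt',np.round(r[:2,2],3),'F',np.round(s['force'],1),'w',round(s['gripper_width'],3),'gf',round(s['grip_force'],1),'q',np.round(s['qpos'],2))
E
python3 - <<'E'
from h import *
plan([.48,-.332,.36],79.6)
E
```

```text
n 9 turn tot [  0.   -0.  -57.6] shift tot [320.8 -62.4  44.7]
[0.0, -0.0, -6.4, 35.6, -6.9, 5.0]
[0.0, -0.0, -6.4, 36.2, -2.9, 5.0]
[0.0, -0.0, -6.4, 36.3, 1.1, 5.0]
[0.0, -0.0, -6.4, 35.9, 5.2, 5.0]
[0.0, -0.0, -6.4, 35.1, 9.1, 5.0]
[0.0, -0.0, -6.4, 33.9, 13.0, 5.0]
[0.0, -0.0, -6.4, 32.2, 16.7, 5.0]
[0.0, -0.0, -6.4, 30.2, 20.2, 5.0]
[0.0, -0.0, -6.4, 27.7, 23.4, 5.0]
```

>>> {"api": "apply_moves", "payload": {
  "increments": [
    [0,0,-6.4,35.6,-6.9,5,0],
    [0,0,-6.4,36.2,-2.9,5,0],
    [0,0,-6.4,36.3,1.1,5,0],
    [0,0,-6.4,35.9,5.2,5,0],
    [0,0,-6.4,35.1,9.1,5,0],
    [0,0,-6.4,33.9,13,5,0],
    [0,0,-6.4,32.2,16.7,5,0],
    [0,0,-6.4,30.2,20.2,5,0],
    [0,0,-6.4,27.7,23.4,5,0],
    [0,0,0,0,0,0,0],
    [0,0,0,0,0,0,0]
  ]
}}

```text
time: 1.72
position: [0.4809, -0.331, 0.3591]
ee_rot: [-2.411, -2.013, 0.0]
force: [-0.2, -0.8, 0.2]
gripper_width: 0.998
grip_force: 0.0
```

```bash
python3 - <<'E'
from h import *
st()
c=arm.calibration('wrist');im=arm.grab_frame('wrist')
np.save('/tmp/c1.npy',c,allow_pickle=True);cv2.imwrite('pics/w1.png',im)
for nm in('drift','drift_rest','housing'):
    for d in arm.masks_of(nm,'wrist'):
        print(nm,round(d['confidence'],2),np.round(d['xy']),d['pixels'].sum(),np.round(ray(d['xy'],c,.04),3))
        m=d['pixels'].astype(float)
        if nm=='drift' and d['pixels'].sum()>2000: print(fit(M['drift'],[.497,-.332,1.39],[(m,c)]))
E
```

```text
t 1.72 pos [ 480.9 -331.   359.1] yaw 79.73 tilt [-0.001  0.001] F [-0.2 -0.8  0.2] w 0.998 gf 0.0 q [-0.67  0.41  1.48 -0.    1.25 -0.49]
drift 0.7 [335. 146.] 4805 [ 0.508 -0.288  0.04 ]
(array([ 0.49549341, -0.33243088,  1.37262465]), np.float64(0.06719224245243527))
drift 0.58 [516.  60.] 5416 [ 0.683 -0.241  0.04 ]
(array([ 0.497, -0.332,  1.39 ]), np.float64(1.0))
drift_rest 0.76 [198. 194.] 4650 [ 0.357 -0.312  0.04 ]
drift_rest 0.73 [346. 306.] 5442 [ 0.49  -0.484  0.04 ]
drift_rest 0.58 [321. 133.] 5704 [ 0.496 -0.274  0.04 ]
```

View pics/w1.png

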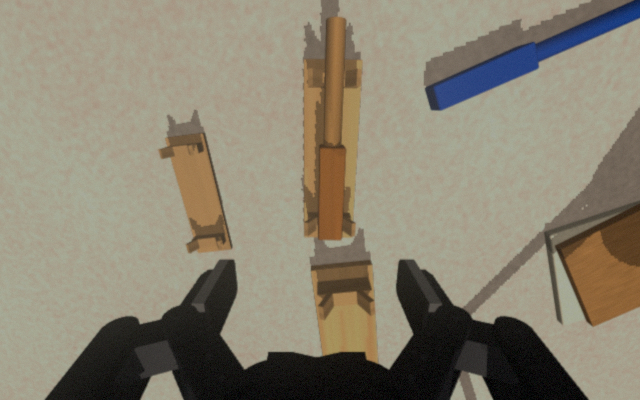

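The wrist view shows the drift lying cleanly in the rest, handle (331,190) and tip (335,17). Its fit is sharp, at 495.5, -332.4 with yaw 78.6°. I'll descend to grasp.

```bash
python3 - <<'E'
from h import *
plan([.4955,-.3324,.195],78.65,step=25)
E
```

```text
n 7 turn tot [0.  0.  0.8] shift tot [  3.5  16.  165. ]
[0.0, 0.0, 0.1, 0.5, 2.3, 23.6]
[0.0, 0.0, 0.1, 0.5, 2.3, 23.6]
[0.0, 0.0, 0.1, 0.5, 2.3, 23.6]
[0.0, 0.0, 0.1, 0.5, 2.3, 23.6]
[0.0, 0.0, 0.1, 0.5, 2.3, 23.6]
[0.0, 0.0, 0.1, 0.5, 2.3, 23.6]
[0.0, 0.0, 0.1, 0.5, 2.3, 23.6]
```

>>> {"api": "apply_moves", "payload": {
  "increments": [
    [0,0,0.3,3.5,8,20,0],
    [0,0,0.3,0,8,20,0],
    [0,0,0.3,0,0,25,0],
    [0,0,0,0,0,25,0],
    [0,0,0,0,0,25,0],
    [0,0,0,0,0,25,0],
    [0,0,0,0,0,15,0],
    [0,0,0,0,0,10,0],
    [0,0,0,0,0,0,0],
    [0,0,0,0,0,0,0]
  ]
}}

```text
time: 2.75
position: [0.496, -0.3322, 0.1953]
ee_rot: [2.43, 1.99, 0.0]
force: [-0.4, -0.5, 0.2]
gripper_width: 1.002
grip_force: 0.0
```

```bash
python3 - <<'E'
from h import *
st()
E
```

```text
t 2.75 pos [ 496.  -332.2  195.3] yaw 78.63 tilt [ 0. -0.] F [-0.4 -0.5  0.2] w 1.002 gf 0.0 q [-0.65  0.65  1.54 -0.    0.95 -0.45]
```

>>> {"api": "apply_moves", "payload": {
  "increments": [
    [0,0,0,0,0,0,1],
    [0,0,0,0,0,0,1],
    [0,0,0,0,0,0,1],
    [0,0,0,0,0,0,1],
    [0,0,0,0,0,0,1],
    [0,0,0,0,0,0,1],
    [0,0,0,0,0,0,1],
    [0,0,0,0,0,0,1]
  ]
}}

```text
time: 3.42
position: [0.4964, -0.3316, 0.1953]
ee_rot: [2.429, 1.991, 0.0]
force: [-0.8, 1.3, 5.9]
gripper_width: 0.295
grip_force: 59.3
```

```bash
python3 - <<'E'
from h import *
st()
E
```

```text
t 3.42 pos [ 496.4 -331.6  195.3] yaw 78.69 tilt [ 0.001 -0.001] F [-0.8  1.3  5.9] w 0.295 gf 59.3 q [-0.65  0.65  1.54  0.    0.95 -0.45]
```

```bash
python3 - <<'E'
from h import *
s=arm.observe
import types
# plan from lifted pose
o=arm.observe();o=dict(o);o['position']=np.array(o['position'])+[0,0,.08]
import h
class A: 
    def observe(self): return o
h.arm=A()
h.plan([.575,-.15,.45],95.5,step=35)
E
```

```text
n 8 turn tot [  0.    0.  -16.8] shift tot [ 193.5   41.6 -174.8]
[0.0, 0.0, -2.1, 24.2, 5.2, -21.8]
[0.0, 0.0, -2.1, 24.0, 6.1, -21.8]
[0.0, 0.0, -2.1, 23.7, 7.0, -21.8]
[0.0, 0.0, -2.1, 23.5, 7.8, -21.8]
[0.0, 0.0, -2.1, 23.2, 8.7, -21.8]
[0.0, 0.0, -2.1, 22.8, 9.5, -21.8]
[0.0, 0.0, -2.1, 22.5, 10.3, -21.8]
[0.0, 0.0, -2.1, 22.1, 11.2, -21.8]
```

>>> {"api": "apply_moves", "payload": {
  "increments": [
    [0,0,0,0,0,-10,1],
    [0,0,0,0,0,-20,1],
    [0,0,0,0,0,-25,1],
    [0,0,0,0,0,-25,1],
    [0,0,-2.1,24.2,5.2,-22,1],
    [0,0,-2.1,24,6.1,-22,1],
    [0,0,-2.1,23.7,7,-22,1],
    [0,0,-2.1,23.5,7.8,-22,1],
    [0,0,-2.1,23.2,8.7,-22,1],
    [0,0,-2.1,22.8,9.5,-22,1],
    [0,0,-2.1,22.5,10.3,-22,1],
    [0,0,-2.1,22.1,11.2,-20,1]
  ]
}}

```text
time: 4.42
position: [0.5749, -0.1486, 0.4507]
ee_rot: [2.11, 2.327, 0.0]
force: [0.6, -0.3, -1.6]
gripper_width: 0.293
grip_force: 58.9
```

>>> {"api": "apply_moves", "payload": {
  "increments": [
    [0,0,0,0,0,0,1],
    [0,0,0,0,0,0,1]
  ]
}}

```text
time: 4.58
position: [0.575, -0.1489, 0.4498]
ee_rot: [2.109, 2.326, 0.001]
force: [-0.4, -0.3, -2.1]
gripper_width: 0.297
grip_force: 59.0
```

```bash
python3 - <<'E'
from h import *
st()
c=arm.calibration('wrist');im=arm.grab_frame('wrist');cv2.imwrite('pics/w2.png',im)
dm=np.zeros((400,640),bool);hm=None
for nm in('drift','housing'):
    for d in arm.masks_of(nm,'wrist'):
        print(nm,round(d['confidence'],2),np.round(d['xy']),d['pixels'].sum(),np.round(ray(d['xy'],c,.04),3))
        np.save(f'/tmp/w2_{nm}_{int(d["xy"][0])}.npy',d['pixels'])
np.save('/tmp/c2.npy',c,allow_pickle=True)
E
```

```text
t 4.58 pos [ 575.  -148.9  449.8] yaw 95.59 tilt [ 0.002 -0.001] F [-0.4 -0.3 -2.1] w 0.297 gf 59.0 q [-0.32  0.37  1.32 -0.    1.45 -0.41]
drift 0.81 [319. 196.] 17673 [ 0.583 -0.184  0.04 ]
drift 0.76 [390. 233.] 2069 [ 0.693 -0.23   0.04 ]
housing 0.9 [291.  49.] 2849 [ 0.532 -0.004  0.04 ]
```

View pics/w2.png

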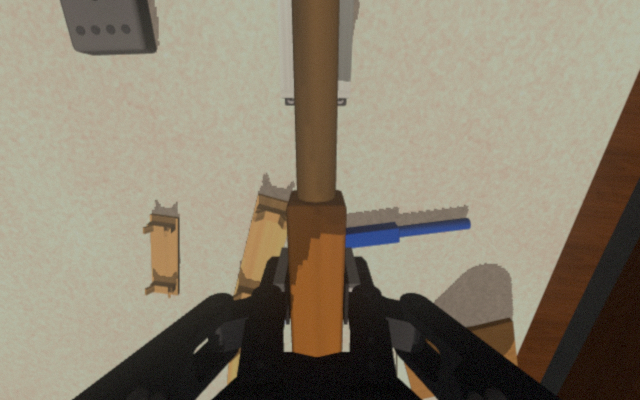

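The drift hides the housing (block near (317,50)), so I'll step sideways to see it.

>>> {"api": "apply_moves", "payload": {
  "increments": [
    [0,0,0,20,-28,0,1],
    [0,0,0,24,-30,0,1],
    [0,0,0,24,-30,0,1],
    [0,0,0,22,-28,0,1],
    [0,0,0,0,0,0,1],
    [0,0,0,0,0,0,1]
  ]
}}

```text
time: 5.23
position: [0.4498, -0.0715, 0.4488]
ee_rot: [2.113, 2.324, 0.0]
force: [0.1, -0.3, -0.2]
gripper_width: 0.296
grip_force: 59.3
```

```bash
python3 - <<'E'
from h import *
st()
c=arm.calibration('wrist');im=arm.grab_frame('wrist');cv2.imwrite('pics/w3.png',im)
for nm in('drift','housing'):
    for d in arm.masks_of(nm,'wrist'):
        print(nm,round(d['confidence'],2),np.round(d['xy']),d['pixels'].sum(),np.round(ray(d['xy'],c,.04),3))
        np.save(f'/tmp/w3_{nm}.npy',d['pixels'])
        if nm=='housing':
            p,e=fit(M['housing'],[.561,-.013,1.666],[(d['pixels'].astype(float),c)]);print(p,np.degrees(p[2]),e)
            for P in M['housing'][:2]:
                h=cv2.convexHull(proj(place(P,p),c).astype(np.float32));cv2.polylines(im,[np.round(h).astype(int)],True,(0,0,255),1)
# held drift: expected axis
q=np.array([[x/1e3,0,.155] for x in(-55,45,155)]);s=arm.observe();r=R.from_rotvec(s['ee_rot'])
uv=proj(r.apply(q)+s['position'],c);print(uv);cv2.polylines(im,[np.round(uv).astype(int)],False,(0,255,0),1)
cv2.imwrite('pics/w3.png',im)
E
```

```text
t 5.23 pos [449.8 -71.5 448.8] yaw 95.46 tilt [ 0. -0.] F [ 0.1 -0.3 -0.2] w 0.296 gf 59.3 q [-0.24  0.05  1.71 -0.    1.38 -0.33]
drift 0.67 [320. 194.] 17189 [ 0.458 -0.104  0.04 ]
drift 0.57 [452. 277.] 2068 [ 0.677 -0.218  0.04 ]
housing 0.86 [413. 103.] 14323 [0.563 0.028 0.04 ]
[ 0.56167075 -0.01230546  1.66341314] 95.30655223296935 0.018786493280555372
[[ 318.15323756  363.31162469]
 [ 318.75179808  198.88445057]
 [ 319.88698981 -112.95764561]]
```

View pics/w3.png

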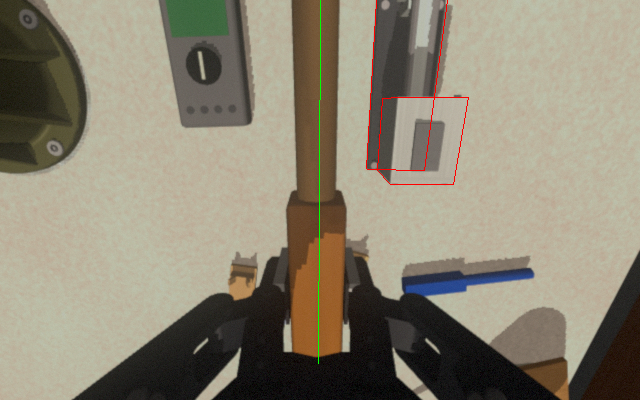

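The red outline matches the housing edges (block at about (430,140)), so the fit is good: 561.7, -12.3, yaw 95.3. The held drift is in line with the tool to within about 1 mm.

```bash
python3 - <<'E'
from h import *
a=np.radians(95.3);u=np.array([np.cos(a),np.sin(a)]);v=np.array([np.sin(a),-np.cos(a)]) # v = tool y
p=np.array([.5617,-.0123])-.215*u+.001*v;print(p)
plan([*p,.38],95.3,step=37);plan([*p,.235],95.3,n=1)
E
```

```text
[ 0.5825554  -0.22628844]
n 6 turn tot [-0.  -0.   0.1] shift tot [-165.7  116.    68.3]
[-0.0, -0.0, 0.0, -27.6, 19.3, 11.4]
[-0.0, -0.0, 0.0, -27.6, 19.3, 11.4]
[-0.0, -0.0, 0.0, -27.6, 19.4, 11.4]
[-0.0, -0.0, 0.0, -27.6, 19.4, 11.4]
[-0.0, -0.0, 0.0, -27.6, 19.4, 11.4]
[-0.0, -0.0, 0.0, -27.6, 19.4, 11.4]
n 1 turn tot [-0.  -0.   0.1] shift tot [-165.7  116.1  213.3]
[-0.0, -0.0, 0.1, -165.7, 116.1, 213.3]
```

>>> {"api": "apply_moves", "payload": {
  "increments": [
    [0,0,0.1,-27.6,19.4,11.4,1],
    [0,0,0,-27.6,19.4,11.4,1],
    [0,0,0,-27.6,19.4,11.4,1],
    [0,0,0,-27.6,19.4,11.4,1],
    [0,0,0,-27.6,19.4,11.4,1],
    [0,0,0,-27.6,19.4,11.4,1],
    [0,0,0,0,0,30,1],
    [0,0,0,0,0,35,1],
    [0,0,0,0,0,35,1],
    [0,0,0,0,0,30,1],
    [0,0,0,0,0,15,1],
    [0,0,0,0,0,0,1]
  ]
}}

```text
time: 6.38
position: [0.5818, -0.2259, 0.23]
ee_rot: [-2.111, -2.317, 0.004]
force: [-0.1, 0.5, -1.1]
gripper_width: 0.295
grip_force: 59.5
```

```bash
python3 - <<'E'
from h import *
st()
s=arm.observe();r=R.from_rotvec(s['ee_rot'])
H=[.5617,-.0123,np.radians(95.3)]
tip=r.apply([.155,0,.155])+s['position'];print('tip',tip)
ims=[]
for n in('scene','wrist'):
    c=arm.calibration(n);im=arm.grab_frame(n);p=proj(tip[None],c)[0]
    hole=np.array([[-.045,.014*np.cos(t),.08+.014*np.sin(t)] for t in np.linspace(0,6.28,16)])
    e=proj(place(hole,H),c);tb=proj(r.apply([[ -.055,0,.155],[.155,0,.155]])+s['position'],c)
    ax=proj(place(np.array([[-.045,0,.08],[.05,0,.08]]),H),c)
    print(n,p,e.mean(0))
    k=8 if n=='scene' else 2
    o=np.clip(np.round(p).astype(int)-np.array([50,37] if n=='scene' else [200,100]),0,[540,326] if n=='scene' else [240,200])
    w=(100,74) if n=='scene' else (400,200)
    cr=cv2.resize(im[o[1]:o[1]+w[1],o[0]:o[0]+w[0]],None,fx=k,fy=k,interpolation=cv2.INTER_CUBIC)
    for L,col in((e,(0,0,255)),(tb,(0,255,0)),(ax,(255,0,0))): cv2.polylines(cr,[np.round((L-o+.5)*k).astype(int)],False,col,1)
    cv2.imwrite(f'pics/pre_{n}.png',cr)
E
```

```text
t 6.38 pos [ 581.8 -225.9  230. ] yaw 95.33 tilt [-0.007  0.003] F [-0.1  0.5 -1.1] w 0.295 gf 59.5 q [-0.43  0.65  1.44 -0.    1.06 -0.52]
tip [ 0.56630818 -0.07108377  0.07560731]
scene [331.06378637 211.74810201] [335.86675376 212.01666953]
wrist [ 312.5289822  -113.15404265] [ 312.04280158 -185.57650919]
```

View pics/pre_scene.png

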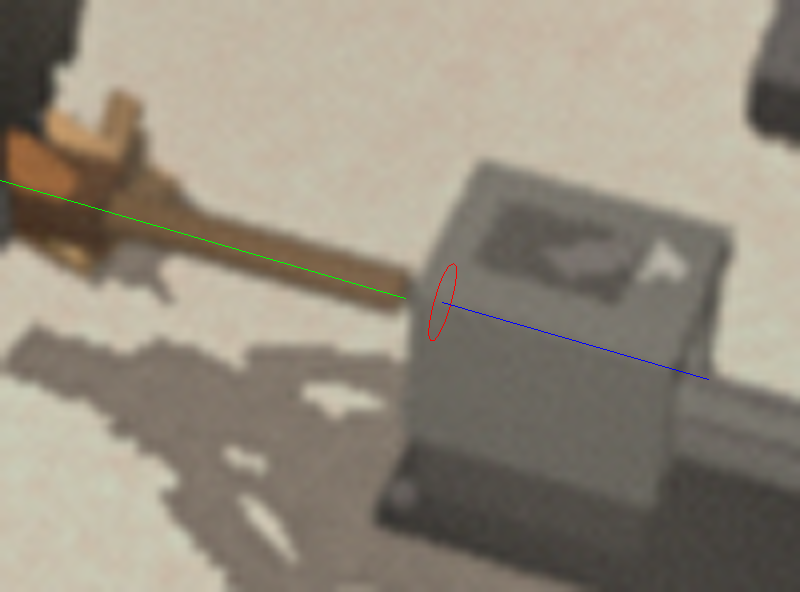

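View pics/pre_wrist.png

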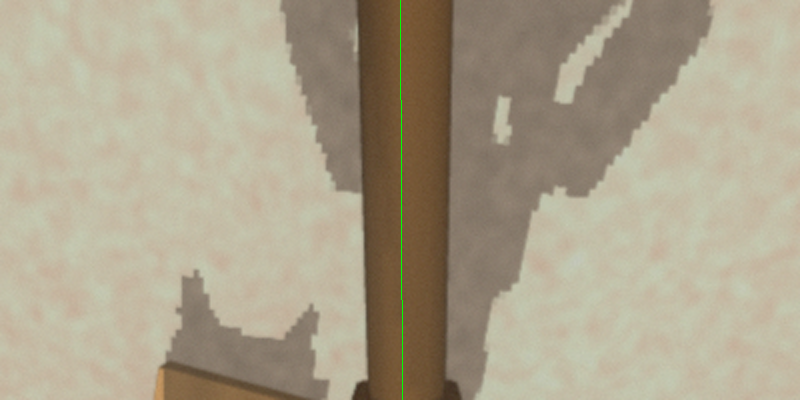

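The tip is just short of the entry and 1 px above the predicted line. The arm was still settling, so I'll let it settle and measure again.

>>> {"api": "apply_moves", "payload": {
  "increments": [
    [0,0,0,0,0,0,1],
    [0,0,0,0,0,0,1]
  ]
}}

```text
time: 6.65
position: [0.5828, -0.2257, 0.2368]
ee_rot: [2.113, 2.322, 0.001]
force: [-0.1, -0.3, -0.3]
gripper_width: 0.297
grip_force: 59.5
```

```bash
python3 - <<'E'
from h import *
st()
s=arm.observe();r=R.from_rotvec(s['ee_rot']);P0=np.array(s['position'])
im={n:arm.grab_frame(n) for n in('scene','top')}
for n in('scene','top'):
    c=arm.calibration(n)
    ds=[d for d in arm.masks_of('drift',n)]
    q=r.apply([[x,0,.155] for x in np.arange(.06,.15,.01)])+P0
    uv=proj(q,c)
    for d in ds:
        m=d['pixels'].astype(np.float32)
        if abs(d['xy'][0]-uv[:,0].mean())>40: continue
        # perpendicular offset profile of the rod mask
        t=uv[-1]-uv[0];t/=np.linalg.norm(t);nn=np.array([-t[1],t[0]])
        w=np.arange(-8,8.01,.25)
        G=uv[:,None]+w[None,:,None]*nn
        val=cv2.remap(m,G[...,0].astype(np.float32),G[...,1].astype(np.float32),cv2.INTER_LINEAR)
        off=(val*w).sum(1)/val.sum(1)
        dz=(proj(q+[0,0,.001],c)-uv)@nn; dy=(proj(q+r.apply([0,.001,0]),c)-uv)@nn
        print(n,round(d['confidence'],2),'off px',np.round(off,2),'width',np.round(val.sum(1)*.25,1),'per mm z',dz[4].round(3),'per mm tool y',dy[4].round(3))
E
```

```text
t 6.65 pos [ 582.8 -225.7  236.8] yaw 95.38 tilt [ 0.002 -0.001] F [-0.1 -0.3 -0.3] w 0.297 gf 59.5 q [-0.43  0.64  1.44 -0.    1.06 -0.52]
scene 0.85 off px [-0.44 -0.29 -0.11 -0.33 -0.56 -0.43 -0.73 -0.74 -0.73] width [7.2 7.  6.7 7.3 6.5 7.  6.3 6.3 6.2] per mm z -0.245 per mm tool y 0.262
top 0.69 off px [nan nan nan nan nan nan nan nan nan] width [0. 0. 0. 0. 0. 0. 0. 0. 0.] per mm z 0.067 per mm tool y 0.328<stdin>:18: RuntimeWarning: invalid value encountered in divide
```

>>> {"api": "apply_moves", "payload": {
  "increments": [
    [0,0,0.5,0,0.5,2,1],
    [0,0,0,8,0,0,1],
    [0,0,0,8,0,0,1],
    [0,0,0,6,0,0,1],
    [0,0,0,0,0,0,1],
    [0,0,0,0,0,0,1]
  ]
}}

```text
time: 7.35
position: [0.5811, -0.2028, 0.2335]
ee_rot: [2.123, 2.315, 0.0]
force: [-0.0, 0.1, -1.5]
gripper_width: 0.296
grip_force: 59.5
```

```bash
python3 - <<'E'
from h import *
st()
E
```

```text
t 7.35 pos [ 581.1 -202.8  233.5] yaw 94.94 tilt [ 0. -0.] F [-0.   0.1 -1.5] w 0.296 gf 59.5 q [-0.4   0.62  1.47 -0.    1.04 -0.48]
```

>>> {"api": "apply_moves", "payload": {
  "increments": [
    [0,0,0,4,0,0,1],
    [0,0,0,4,0,0,1],
    [0,0,0,4,0,0,1],
    [0,0,0,4,0,0,1],
    [0,0,0,4,0,0,1],
    [0,0,0,4,0,0,1]
  ]
}}

```text
time: 7.85
position: [0.5789, -0.1806, 0.2338]
ee_rot: [2.123, 2.311, -0.002]
force: [0.5, -14.3, -1.2]
gripper_width: 0.293
grip_force: 59.5
```

>>> {"api": "apply_moves", "payload": {
  "increments": [
    [0,0,0,4,0,0,1],
    [0,0,0,4,0,0,1],
    [0,0,0,4,0,0,1],
    [0,0,0,4,0,0,1]
  ]
}}

```text
time: 8.18
position: [0.5775, -0.1647, 0.2337]
ee_rot: [2.123, 2.311, -0.002]
force: [0.3, -13.6, -0.5]
gripper_width: 0.295
grip_force: 59.5
```

```bash
python3 - <<'E'
from h import *
st()
E
```

```text
t 8.18 pos [ 577.5 -164.7  233.7] yaw 94.86 tilt [ 0.001 -0.003] F [  0.3 -13.6  -0.5] w 0.295 gf 59.5 q [-0.34  0.6   1.52 -0.    1.02 -0.42]
```

>>> {"api": "apply_moves", "payload": {
  "increments": [
    [0,0,0,5,0,0,1],
    [0,0,0,5,0,0,1],
    [0,0,0,5,0,0,1],
    [0,0,0,5,0,0,1],
    [0,0,0,5,0,0,1],
    [0,0,0,5,0,0,1],
    [0,0,0,5,0,0,1],
    [0,0,0,5,0,0,1],
    [0,0,0,5,0,0,1],
    [0,0,0,4,0,0,1],
    [0,0,0,3,0,0,1],
    [0,0,0,1,0,0,1]
  ]
}}

```text
time: 9.18
position: [0.5731, -0.1102, 0.2333]
ee_rot: [-2.124, -2.315, -0.0]
force: [0.3, -0.8, -1.4]
gripper_width: 0.299
grip_force: 59.5
```

```bash
python3 - <<'E'
from h import *
st()
c=arm.calibration('scene');arm.grab_frame('scene')
for d in arm.masks_of('dead_cell','scene'): print(round(d['confidence'],2),d['xy'],d['pixels'].sum(),ray(d['xy'],c,.085))
E
```

```text
t 9.18 pos [ 573.1 -110.2  233.3] yaw 94.91 tilt [-0.  0.] F [ 0.3 -0.8 -1.4] w 0.299 gf 59.5 q [-0.25  0.56  1.57  0.    1.   -0.34]
0.83 [381.2, 222.9] 312 [0.54971267 0.06906437 0.085     ]
0.7 [322.8, 210.2] 261 [ 0.57997369 -0.09002861  0.085     ]
```

The cell is out on the cradle, so I'll withdraw the drift.

>>> {"api": "apply_moves", "payload": {
  "increments": [
    [0,0,0,-8,0,0,1],
    [0,0,0,-16,0,0,1],
    [0,0,0,-20,0,0,1],
    [0,0,0,-20,0,0,1],
    [0,0,0,-20,0,0,1],
    [0,0,0,-20,0,0,1],
    [0,0,0,-20,0,0,1],
    [0,0,0,-10,0,-15,1],
    [0,0,0,0,0,-15,1],
    [0,0,0,0,0,0,1]
  ]
}}

```text
time: 10.12
position: [0.5847, -0.2459, 0.2659]
ee_rot: [2.124, 2.31, 0.002]
force: [0.3, -0.7, -0.7]
gripper_width: 0.298
grip_force: 59.4
```

```bash
python3 - <<'E'
from h import *
st()
plan([.4962,-.3319,.265],78.67,step=30)
E
```

```text
t 10.12 pos [ 584.7 -245.9  265.9] yaw 94.8 tilt [ 0.004 -0.002] F [ 0.3 -0.7 -0.7] w 0.298 gf 59.4 q [-0.46  0.62  1.4   0.    1.12 -0.54]
n 5 turn tot [ 0.2  0.1 16.1] shift tot [-78.3 -95.4   0.8]
[0.0, 0.0, 3.2, -15.7, -19.1, 0.2]
[0.0, 0.0, 3.2, -16.7, -18.2, 0.2]
[0.0, 0.0, 3.2, -17.7, -17.2, 0.2]
[0.0, 0.0, 3.2, -18.6, -16.2, 0.2]
[0.0, 0.0, 3.2, -19.5, -15.1, 0.2]
```

>>> {"api": "apply_moves", "payload": {
  "increments": [
    [0,0,3.2,-15.7,-19.1,0,1],
    [0,0,3.2,-16.7,-18.2,0,1],
    [0,0,3.2,-17.7,-17.2,0,1],
    [0,0,3.2,-18.6,-16.2,0,1],
    [0,0,3.2,-19.5,-15.1,0,1],
    [0,0,0,0,0,0,1],
    [0,0,0,0,0,0,1],
    [0,0,0,0,0,0,1]
  ]
}}

```text
time: 10.78
position: [0.4963, -0.3302, 0.2629]
ee_rot: [-2.425, -1.997, -0.0]
force: [0.3, 0.1, -1.3]
gripper_width: 0.293
grip_force: 59.4
```

```bash
python3 - <<'E'
from h import *
st()
plan([.4962,-.3319,.1955],78.67,n=1)
E
```

```text
t 10.78 pos [ 496.3 -330.2  262.9] yaw 78.94 tilt [-0.  0.] F [ 0.3  0.1 -1.3] w 0.293 gf 59.4 q [-0.65  0.55  1.52  0.    1.07 -0.46]
n 1 turn tot [-0.  -0.   0.3] shift tot [-1.7  0.2 67.4]
[-0.0, -0.0, 0.3, -1.7, 0.2, 67.4]
```

>>> {"api": "apply_moves", "payload": {
  "increments": [
    [0,0,0.3,-1.7,0.2,10,1],
    [0,0,0,0,0,15,1],
    [0,0,0,0,0,15,1],
    [0,0,0,0,0,12,1],
    [0,0,0,0,0,8,1],
    [0,0,0,0,0,5,1],
    [0,0,0,0,0,2,1],
    [0,0,0,0,0,0,1],
    [0,0,0,0,0,0,1]
  ]
}}

```text
time: 11.53
position: [0.4962, -0.3322, 0.1968]
ee_rot: [2.431, 1.989, 0.0]
force: [-0.1, 0.4, -1.2]
gripper_width: 0.292
grip_force: 59.4
```

```bash
python3 - <<'E'
from h import *
st()
E
```

```text
t 11.53 pos [ 496.2 -332.2  196.8] yaw 78.6 tilt [ 0.001 -0.   ] F [-0.1  0.4 -1.2] w 0.292 gf 59.4 q [-0.65  0.64  1.54  0.    0.95 -0.45]
```

>>> {"api": "apply_moves", "payload": {
  "increments": [
    [0,0,0,0,0,1.5,1],
    [0,0,0,0,0,0,1],
    [0,0,0,0,0,0,0],
    [0,0,0,0,0,0,0],
    [0,0,0,0,0,0,0],
    [0,0,0,0,0,0,0],
    [0,0,0,0,0,0,0],
    [0,0,0,0,0,0,0]
  ]
}}

```text
time: 12.2
position: [0.496, -0.3321, 0.1948]
ee_rot: [-2.431, -1.99, 0.0]
force: [0.3, 0.9, -1.0]
gripper_width: 1.002
grip_force: 0.0
```

>>> {"api": "apply_moves", "payload": {
  "increments": [
    [0,0,0,0,0,-15,0],
    [0,0,0,0,0,-30,0],
    [0,0,0,0,0,-40,0],
    [0,0,0,0,0,-40,0],
    [0,0,0,0,0,-40,0],
    [0,0,0,0,0,0,0],
    [0,0,0,0,0,0,0]
  ]
}}

```text
time: 12.78
position: [0.496, -0.3321, 0.3621]
ee_rot: [2.428, 1.987, 0.002]
force: [-0.0, 0.7, -0.1]
gripper_width: 1.0
grip_force: 0.0
```

```bash
python3 - <<'E'
from h import *
st()
c=arm.calibration('wrist');im=arm.grab_frame('wrist');cv2.imwrite('pics/w4.png',im)
for d in arm.masks_of('drift','wrist'):
    p,e=fit(M['drift'],[.4955,-.3324,1.373],[(d['pixels'].astype(float),c)]);print(d['xy'],p,np.degrees(p[2]),e)
E
```

```text
t 12.78 pos [ 496.  -332.1  362.1] yaw 78.59 tilt [ 0.004 -0.003] F [-0.   0.7 -0.1] w 1.0 gf 0.0 q [-0.65  0.44  1.43  0.    1.27 -0.45]
[496.8, 58.7] [ 0.4955 -0.3324  1.373 ] 78.66710527146203 1.0
[317.0, 143.8] [ 0.49660284 -0.33278715  1.37724007] 78.91004361455477 0.06774756241497504
```

View pics/w4.png

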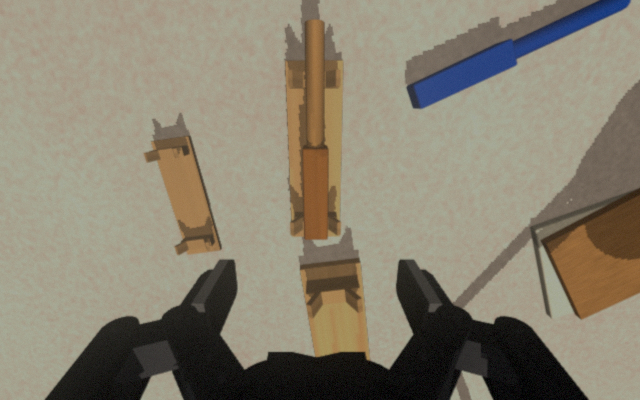

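The drift lies back in its rest at (315,130), within about 1 mm of where it started. Next is the cell.

```bash
python3 - <<'E'
from h import *
plan([.555,.03,.40],95.3,step=38)
E
```

```text
n 10 turn tot [ -0.1  -0.  -16.7] shift tot [366.6 -13.7 -41. ]
[-0.0, -0.0, -1.7, 36.7, -1.4, -4.1]
[-0.0, -0.0, -1.7, 36.7, -0.3, -4.1]
[-0.0, -0.0, -1.7, 36.7, 0.8, -4.1]
[-0.0, -0.0, -1.7, 36.6, 1.8, -4.1]
[-0.0, -0.0, -1.7, 36.6, 2.9, -4.1]
[-0.0, -0.0, -1.7, 36.5, 4.0, -4.1]
[-0.0, -0.0, -1.7, 36.3, 5.0, -4.1]
[-0.0, -0.0, -1.7, 36.2, 6.1, -4.1]
[-0.0, -0.0, -1.7, 36.0, 7.1, -4.1]
[-0.0, -0.0, -1.7, 35.8, 8.2, -4.1]
```

>>> {"api": "apply_moves", "payload": {
  "increments": [
    [0,0,-1.7,36.7,-1.4,-4,0],
    [0,0,-1.7,36.7,-0.3,-4,0],
    [0,0,-1.7,36.7,0.8,-4,0],
    [0,0,-1.7,36.6,1.8,-4,0],
    [0,0,-1.7,36.6,2.9,-4,0],
    [0,0,-1.7,36.5,4,-4,0],
    [0,0,-1.7,36.3,5,-4,0],
    [0,0,-1.7,36.2,6.1,-4,0],
    [0,0,-1.7,36,7.1,-4,0],
    [0,0,-1.7,35.8,8.2,-4,0],
    [0,0,0,0,0,0,0],
    [0,0,0,0,0,0,0]
  ]
}}

```text
time: 13.88
position: [0.5543, 0.0318, 0.3982]
ee_rot: [-2.106, -2.329, 0.003]
force: [-0.1, -0.7, -0.1]
gripper_width: 1.002
grip_force: 0.0
```

```bash
python3 - <<'E'
from h import *
st()
c=arm.calibration('wrist');im=arm.grab_frame('wrist')
for nm in('dead_cell','housing','tray'):
    for d in arm.masks_of(nm,'wrist'):
        print(nm,round(d['confidence'],2),np.round(d['xy']),d['pixels'].sum(),ray(d['xy'],c,.08).round(4))
        m=d['pixels'].astype(float)
        if nm=='dead_cell': 
            p,e=fit([cylx(-30,30,17,80)],[.5537,.0738,1.663],[(m,c)]);print(p,np.degrees(p[2]),e)
        if nm=='tray':
            p,e=fit(M['tray'],[.47,.295,-.13],[(m,c)]);print(p,np.degrees(p[2]),e)
            print('edge touch',m[0].sum(),m[:,0].sum(),m[:,-1].sum())
cv2.imwrite('pics/w5.png',im)
ct=arm.calibration('top');m=np.load('/tmp/tray_top_190.npy').astype(float)
p,e=fit(M['tray'],[.47,.295,-.13],[(m,ct)]);print('tray top',p,np.degrees(p[2]),e)
E
```

```text
t 13.88 pos [554.3  31.8 398.2] yaw 95.76 tilt [-0.003 -0.   ] F [-0.1 -0.7 -0.1] w 1.002 gf 0.0 q [-0.01  0.32  1.51 -0.    1.31 -0.11]
dead_cell 0.67 [319. 150.] 2197 [0.5527 0.0748 0.08  ]
[0.55329822 0.07401378 1.66833371] 95.58848032190534 0.03480661053072931
dead_cell 0.64 [269. 336.] 1069 [ 0.5135 -0.1676  0.08  ]
[0.5537 0.0738 1.663 ] 95.2828813302559 1.0
housing 0.6 [320. 194.] 11972 [0.5582 0.028  0.08  ]
tray top [ 0.47109761  0.29728398 -0.1078597 ] -6.179905871497847 0.05436776162893764
```

View pics/w5.png

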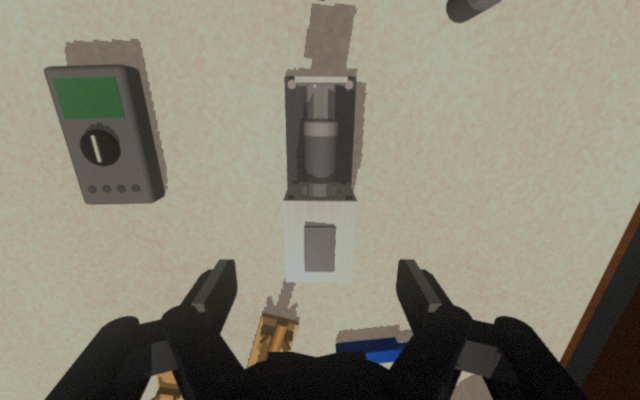

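The cell lies level on the cradle at (319,150), where expected. I'll align over it and descend.

```bash
python3 - <<'E'
from h import *
plan([.5534,.074,.239],95.5,n=1)
E
```

```text
n 1 turn tot [-0.1 -0.  -0. ] shift tot [ 44.7   3.7 160. ]
[-0.1, -0.0, -0.0, 44.7, 3.7, 160.0]
```

>>> {"api": "apply_moves", "payload": {
  "increments": [
    [0,0,0,22,1.9,10,0],
    [0,0,0,22,1.8,15,0],
    [0,0,0,0,0,25,0],
    [0,0,0,0,0,25,0],
    [0,0,0,0,0,25,0],
    [0,0,0,0,0,25,0],
    [0,0,0,0,0,20,0],
    [0,0,0,0,0,10,0],
    [0,0,0,0,0,5,0],
    [0,0,0,0,0,0,0],
    [0,0,0,0,0,0,0]
  ]
}}

```text
time: 15.0
position: [0.5539, 0.074, 0.2407]
ee_rot: [2.111, 2.326, 0.001]
force: [0.0, 0.2, 0.2]
gripper_width: 1.004
grip_force: 0.0
```

```bash
python3 - <<'E'
from h import *
st()
E
```

```text
t 15.0 pos [553.9  74.  240.7] yaw 95.56 tilt [0.001 0.   ] F [0.  0.2 0.2] w 1.004 gf 0.0 q [ 0.07  0.51  1.64 -0.    0.99 -0.03]
```

>>> {"api": "apply_moves", "payload": {
  "increments": [
    [0,0,0,0,0,1.5,1],
    [0,0,0,0,0,0,1],
    [0,0,0,0,0,0,1],
    [0,0,0,0,0,0,1],
    [0,0,0,0,0,0,1],
    [0,0,0,0,0,0,1],
    [0,0,0,0,0,0,1],
    [0,0,0,0,0,-10,1],
    [0,0,0,0,0,-20,1],
    [0,0,0,0,0,-20,1],
    [0,0,0,0,0,-20,1],
    [0,0,0,0,0,0,1]
  ]
}}

```text
time: 16.0
position: [0.5542, 0.0745, 0.3126]
ee_rot: [2.107, 2.324, 0.007]
force: [0.9, 0.7, 0.4]
gripper_width: 0.376
grip_force: 59.9
```

```bash
python3 - <<'E'
from h import *
st()
plan([.471,.297,.31],95.5,step=30)
E
```

```text
t 16.0 pos [554.2  74.5 312.6] yaw 95.6 tilt [0.006 0.   ] F [0.9 0.7 0.4] w 0.376 gf 59.9 q [ 0.07  0.41  1.6   0.    1.13 -0.03]
n 8 turn tot [0.4 0.  0.1] shift tot [229.6 -61.1   2.2]
[0.0, 0.0, 0.0, 28.7, -7.6, 0.3]
[0.0, 0.0, 0.0, 28.7, -7.6, 0.3]
[0.0, 0.0, 0.0, 28.7, -7.6, 0.3]
[0.0, 0.0, 0.0, 28.7, -7.7, 0.3]
[0.0, 0.0, 0.0, 28.7, -7.7, 0.3]
[0.0, 0.0, 0.0, 28.7, -7.7, 0.3]
[0.0, 0.0, 0.0, 28.7, -7.7, 0.3]
[0.0, 0.0, 0.0, 28.7, -7.7, 0.3]
```

>>> {"api": "apply_moves", "payload": {
  "increments": [
    [0,0,0,20,-5.5,0,1],
    [0,0,0,30,-8,0,1],
    [0,0,0,30,-8,0,1],
    [0,0,0,30,-8,0,1],
    [0,0,0,30,-8,0,1],
    [0,0,0,30,-8,0,1],
    [0,0,0,30,-8,0,1],
    [0,0,0,30,-7.5,0,1],
    [0,0,0,0,0,20,1],
    [0,0,0,0,0,25,1],
    [0,0,0,0,0,25,1],
    [0,0,0,0,0,0,1]
  ]
}}

```text
time: 17.0
position: [0.4693, 0.2969, 0.2336]
ee_rot: [-2.108, -2.326, 0.011]
force: [-1.5, -1.1, -2.1]
gripper_width: 0.381
grip_force: 59.9
```

```bash
python3 - <<'E'
from h import *
st()
plan([.471,.297,.181],95.5,n=1)
E
```

```text
t 17.0 pos [469.3 296.9 233.6] yaw 95.61 tilt [-0.006 -0.004] F [-1.5 -1.1 -2.1] w 0.381 gf 59.9 q [0.5  0.51 1.66 0.   0.98 0.4 ]
n 1 turn tot [-0.4  0.2  0.1] shift tot [ 0.1  2.1 52.5]
[-0.4, 0.2, 0.1, 0.1, 2.1, 52.5]
```

>>> {"api": "apply_moves", "payload": {
  "increments": [
    [0,0,0,0,0,15,1],
    [0,0,0,0,0,15,1],
    [0,0,0,0,0,10,1],
    [0,0,0,0,0,5,1],
    [0,0,0,0,0,0,1],
    [0,0,0,0,0,0,1],
    [0,0,0,0,0,0,1]
  ]
}}

```text
time: 17.58
position: [0.4708, 0.2975, 0.1943]
ee_rot: [2.11, 2.327, 0.002]
force: [0.2, -0.2, -0.5]
gripper_width: 0.374
grip_force: 59.9
```

```bash
python3 - <<'E'
from h import *
st()
E
```

```text
t 17.58 pos [470.8 297.5 194.3] yaw 95.59 tilt [0.001 0.001] F [ 0.2 -0.2 -0.5] w 0.374 gf 59.9 q [0.5  0.58 1.67 0.   0.9  0.4 ]
```

Go down in small steps to about 180.5, watching the force.

>>> {"api": "apply_moves", "payload": {
  "increments": [
    [0,0,0,0,0,5,1],
    [0,0,0,0,0,4,1],
    [0,0,0,0,0,3,1],
    [0,0,0,0,0,1.5,1],
    [0,0,0,0,0,0,1],
    [0,0,0,0,0,0,1]
  ]
}}

```text
time: 18.08
position: [0.4705, 0.2973, 0.18]
ee_rot: [-2.11, -2.327, 0.0]
force: [-3.2, -0.7, 5.1]
gripper_width: 0.376
grip_force: 60.7
```

>>> {"api": "apply_moves", "payload": {
  "increments": [
    [0,0,0,0,0,0,0.5],
    [0,0,0,0,0,0,0.3],
    [0,0,0,0,0,0,0],
    [0,0,0,0,0,0,0],
    [0,0,0,0,0,0,0],
    [0,0,0,0,0,0,0],
    [0,0,0,0,0,-10,0],
    [0,0,0,0,0,-25,0],
    [0,0,0,0,0,-35,0],
    [0,0,0,0,0,-40,0],
    [0,0,0,0,0,-40,0],
    [0,0,0,0,0,-40,0]
  ]
}}

```text
time: 19.08
position: [0.47, 0.2971, 0.3726]
ee_rot: [2.11, 2.327, 0.001]
force: [0.1, 0.2, 0.1]
gripper_width: 1.002
grip_force: 0.0
```

>>> {"api": "apply_moves", "payload": {
  "increments": [
    [0,0,0,-40,0,0,0],
    [0,0,0,-40,0,0,0],
    [0,0,0,-40,0,0,0],
    [0,0,0,-40,0,0,0],
    [0,0,0,0,0,0,0],
    [0,0,0,0,0,0,0]
  ]
}}

```text
time: 19.58
position: [0.4861, 0.1364, 0.3707]
ee_rot: [2.114, 2.323, 0.001]
force: [-0.8, 0.2, -0.0]
gripper_width: 0.999
grip_force: 0.0
```

```bash
python3 - <<'E'
from h import *
st()
a=arm.grab_frame('top')[90:290,110:430];b=arm.grab_frame('scene')[130:340,220:540]
cv2.imwrite('pics/end.png',np.vstack([cv2.resize(a,(440,275)),cv2.resize(b,(440,289))]))
E
```

```text
t 19.58 pos [486.1 136.4 370.7] yaw 95.4 tilt [0.001 0.   ] F [-0.8  0.2 -0. ] w 0.999 gf 0.0 q [ 0.2   0.23  1.69 -0.    1.22  0.11]
```

View pics/end.png

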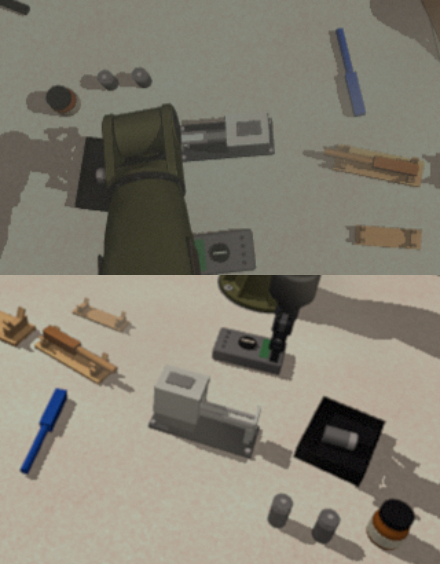

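The dead cell lies flat in the tray (340,437). The drift is in its rest, and the fresh cells and jar are undisturbed.

```bash
python3 -c "
from bench import arm
print(arm.sign_off())"
```

```text
the job is handed in; nothing more can be done
None
```

The job is handed in at about 20 s of the 54 s allowed: the dead cell was driven out and lies flat in the tray, the drift is back in its rest to within about 1 mm, and the fresh cells and jar were not touched.

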